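# Load the slide rack and tilt the drain stand one notch

## Task

Put the steel slide rack into the tray of the tilting stand while the tray is still level, and let go of it. Then take the pull ring on the stand's index lever, draw it out, swing the lever towards the robot to the very next notch, and let the pin snap fully home there, so that the tray stays locked in its first tilt with the rack still standing in it. Leave the other glassware and instruments where they stand and do not tip the rack over.

Things in the scene. Friction and masses are not known exactly. Their poses are not given: they have to be found in the camera images.
- rack_mid (a point): Slide rack: loose bright-steel rack of glass slides, 90 (its x) x 70 (y) x 80 mm high, about 0.26 kg, on the bench at the right. Point: on its upright centre line, 40 mm above its underside; z up. Its handle is a bar 89 mm long along x, 10 mm thick both ways, its middle 35 mm above this point; below the bar 35 mm are free between the two end posts.
- tray_floor (a point): Tray of the tilting stand, bright steel, inside 116 (x) x 94 mm (y), lips 9 mm above the floor, a 30 mm wide cheek 30 mm high in the middle of each y side. Point: middle of the floor's upper face, 75 mm above the bench when level; axes along the sides, z square to the floor, turning with the tray. The rack fits with its x along this x, either way round, 12 mm spare all round.
- pivot (a point): Point of the hinge line in the plane of the index lever, 90 mm above the bench. The hinge line runs along this frame's y, 15 mm above the level of the tray floor; the tray's middle is 155 mm along -y. The frame turns with the tray (level at tilt 0); -x faces the robot. The stand is fixed to the bench on a grey base plate 180 x 375 mm.
- tilt (a joint): Turn of tray and lever together about the hinge, rad: 0 level, in the first notch; grows as the lever swings down towards the robot and the tray's robot-side edge sinks. Notches at 0, 0.314 and 0.628 (18 degrees apart), play 0.013 either way; stops at -0.05 and 0.70. The hinge is stiff (0.25 N m) and stays where it is left when the pin is out.
- pull_ring (a joint): How far the pull ring is drawn out along the lever, m: 0 is pin fully home in a notch, 0.016 is the stop. The pin clears the rim of the sector from about 0.010. The spring pulls it back in with 6 N at 0 and 12 N at 0.016.
- ring_mid (a point): Middle of the dark steel pull ring, flat, 52 mm across with a 26 mm hole, 10 mm thick along its y (the hinge line), at the lever's end, 168 mm from the hinge line when home. z points outward along the lever, the way it is pulled: 27 degrees from vertical towards the robot at tilt 0, 45 at the next notch. Its flat faces are free to pinch; the guide barrel ends 37 mm inward of this point.
- lamp_edge (a point): Middle of the lower robot-side edge of the white lamp head (70 x 60 x 18 mm) fixed to the stand above the index lever, 360 mm above the bench, 85 mm to the -x side of the pivot (the ring's middle is 76 mm to that side and 240 mm up at tilt 0). An upright gripper cannot get at the ring beneath it: come from the robot's side, leaning 30 to 40 degrees (the ring may turn a little between the fingers).
- dish: Bystander: clear staining dish 90 x 75 x 60 mm with dark violet content, near the rack (the two may stand in swapped places); origin under its middle.
- bottle: Bystander: amber bottle 68 mm across, 160 mm high, right and rear of the stand; origin under its middle.
- beaker: Bystander: glass beaker 64 mm across, 75 mm high, in front of the stand to the right; origin under its middle.
- timer: Bystander: flat white timer 62 x 85 x 18 mm in front of the stand; origin under its middle.
- tube_rack: Bystander: white tube rack 55 x 130 x 45 mm with tubes up to 113 mm, in front of the stand to the left; origin under its middle.
- rack: The same slide rack, its origin at the middle of its underside (40 mm below the point above).

How it is judged:
By the outcome, as a careful person would: the job done as asked, in the order asked, and still so for the second after the job is handed in, with the robot touching nothing.
It also fails if it takes over 54 s, if anything falls off the work surface, if the arm or the gripper's body presses on something with over 40 N, if the wrist force passes 120 N, or if a joint passes its speed limit or range.

## Robot

A 6-joint arm with a two-finger parallel gripper is mounted at the origin on the work surface. World frame = base frame: x ahead of the robot, y to its left, z up, the work surface at z = 0. Lengths are in mm, angles in rad, forces in N, time in s.
With the tool pointing down it reaches from about 350 to 975 mm from the base axis. Payload 7.1 kg.
Tool frame: the origin (TCP) lies midway between the tips of the shut fingers; the grasp point (between the pads) lies 19 mm behind it (ctrl.grip_point_offset is the distance from the TCP to the grasp point, in mm); z points along the fingers, y is the line along which they close (so a half turn about z gives the same grasp; the last joint's range is limited). The gripper opens to 88 mm and grips with 3 to 60 N. Pads are 20 mm wide; open, the fingers measure 115 mm over their backs; the gripper's body (75 mm by 178 mm) begins 61 mm behind the grasp point.
Start: joints at [1.189, 0.423, 1.63, -0, 1.089, -0.019], TCP at [221.776, 584.312, 222.675] pointing down, gripper open.
Joint ranges: [-3, 3], [-0.9, 2.11], [0.09, 2.58], [-1.31, 4.45], [0.11, 2.69], [-2.54, 2.54]. Speed limits (rad/s): [2.39, 2.39, 3.01, 3.14, 3.14, 3.14].

## Interface

Orientations are given as a rotation vector (axis times angle).
In Python, from workcell import get_obs, optics, close_job, spotter, ctrl gives the robot as it stands. The module is installed in compiled form; this text tells all that it offers.
- The arm moves only by the tool move_arm, never from a script. Its argument "rows" is a list of rows, each a list of 5 numbers: the shift along the tool's x, y, z in cm, then the turn about the tool's z in degrees, then the opening in per cent of the stroke, from 0 (shut) to 100 (fully open). A call has 1 to 10 rows; each row shifts and turns the commanded pose from where the row before left it, along the tool's axes as they then stand; what a row does not reach is not made up. A row lasts 1/8 s, in which the tool goes at most 62.5 mm and 10.7 degrees, less where a joint would pass 70% of its speed; a pose out of reach is approached as far as the arm can. A call with a gripper value outside its range is refused whole. The fingers move at their own pace and stop on an object; the grip force is fixed at half the most. Time passes only in rows, so rows that do not move let the fingers close. It gives the time, the measured TCP pose, the force, the opening and the grip force at its end, in the units of the state.
- get_obs(): the state, without advancing time (a new reading comes with each control period).
- optics.get_image(name): name is "scene" or "top" or "wrist"; returns the picture (400x640x3 uint8, blue, green, red); there is no depth.
- optics.calibration(name): a dict with "camera_matrix" (3x3 intrinsics, pixels), "xyz" and "orientation" of the camera in the world. Camera axes: x right, y down, z forward; pixel columns grow to the right and rows downward; lengths in mm; the calibration is good to about 2 mm. A picture is of the moment at which its call begins: read the wrist's pose just before it. calibration takes no time and is no camera call; for the wrist camera it gives the pose at the moment of the call.
- close_job(): hands the job in; it is judged then, once.
Trained networks look in the newest picture that a camera, given by its name, has taken for a name from the list of things; names that differ only in an ending like _2 or _b are one class to them, and where a whole thing is asked for, a point or a joint stands for the part that bears it (a point fixed in the world has none). Each returns a list of dicts, best first, with "conf" (0 to 1); they miss things now and then, are a little off and sometimes report something else, mostly with a low value. They report only what shows in the picture. A call takes as long as a camera call.
- spotter.find_in(camera, label): "point" ([column, row] in pixels, amid what is visible of it).
- spotter.regions_of(camera, label): "region" (400x640 bool, what is visible of it) and "point" ([column, row] in pixels, amid what is visible of it).
The state is a dict: "t": time; "qpos": joint angles; "qvel": joint speeds; "joint_torque": joint torques, N m; "ee_pos": TCP position; "orientation": TCP orientation; "ft_force": force on the tool from outside, world axes, zero at the start; "moment": the same for the moment, N m; "width": finger opening in mm; "grasp_force": force on a finger pad.
Only numpy, scipy, OpenCV 4.12 (cv2) and the standard library are available. Lean on these libraries where they do the work, as an engineer would, in place of code of your own. Each camera call takes 0.05 s, during which the arm holds its last target. There are 200 camera calls.

## Working session

There is one attempt and no reset: what is moved stays moved. The work goes in short steps, Python scripts to look and compute and a tool call to move; the robot and the scene stay as the last step left them, time stands still between calls to the robot, and variables do not carry over. Pictures are saved under pics/ and viewed, at most 10 in all, crops included, and the job is handed in when it is done.

Besides the shell and the picture viewer there is one more tool, called as name(argument=value, ...) on one line, values as JSON. move_arm: Moves the arm, as the interface text tells. Its arguments: {"type":"object","properties":{"rows":{"type":"array","items":{"type":"array","items":{"type":"number"}}}},"required":["rows"]}

```bash
mkdir -p pics; cat > h.py <<'E'
import numpy as np, cv2
from scipy.spatial.transform import Rotation as R
from workcell import get_obs, optics, close_job, spotter, ctrl
def cal(n):
    c=optics.calibration(n);o=np.array(c["orientation"],float)
    M=o if o.shape==(3,3) else R.from_rotvec(o).as_matrix()
    return np.array(c["camera_matrix"]),np.array(c["xyz"],float),M
def ray(c,px):
    K,p,M=c;return p,M@np.linalg.solve(K,[px[0],px[1],1.])
def onz(c,px,z):
    p,d=ray(c,px);return p+d*(z-p[2])/d[2]
def proj(c,P):
    K,p,M=c;q=K@(M.T@(np.array(P,float)-p));return q[:2]/q[2]
def tri(rs):
    A=np.zeros((3,3));b=np.zeros(3)
    for p,d in rs:
        d=d/np.linalg.norm(d);Q=np.eye(3)-np.outer(d,d);A+=Q;b+=Q@p
    return np.linalg.solve(A,b)
E
python3 - <<'E'
from h import *
o=get_obs();print(o)
for n in("scene","top","wrist"):
    im=optics.get_image(n);cv2.imwrite(f"pics/{n}.png",im)
    c=cal(n);print(n,c[0].tolist(),c[1],c[2].round(3).tolist())
    for l in("rack_mid","tray_floor","pivot","ring_mid","lamp_edge","dish","bottle","beaker","rack"):
        print(l,[(np.round(f["point"]).tolist(),round(f["conf"],2)) for f in spotter.find_in(n,l)[:2]])
E
```

```text
{'t': 0.0, 'qpos': array([ 1.18901308e+00,  4.23837549e-01,  1.63066404e+00, -2.39504314e-05,
        1.08861203e+00, -1.89884020e-02]), 'qvel': array([ 0.00155108,  0.00028629, -0.00169732, -0.00284054, -0.00066012,
       -0.00062612]), 'joint_torque': array([-1.47120016e-03, -5.44619715e+01, -2.73673242e+01,  6.43420452e-02,
        2.27762904e-02, -9.41701978e-05]), 'ee_pos': array([221.57664483, 583.81909444, 221.91395794]), 'orientation': array([-5.66688443e-01, -3.08977209e+00,  2.34774422e-03]), 'ft_force': array([-0.07335462, -0.18274603,  0.13469396]), 'moment': array([-0.04430173,  0.00218666, -0.04491015]), 'grasp_force': 0.0, 'width': 87.74735772964877}
scene [[496.7882185798562, 0.0, 321.06662082273186], [0.0, 496.7882185798562, 190.37135692875998], [0.0, 0.0, 1.0]] [1227.2229902    65.85760883 1189.60561215] [[-0.126, 0.82, -0.558], [0.992, 0.114, -0.057], [0.016, -0.561, -0.828]]
rack_mid [([221.0, 171.0], 0.79)]
tray_floor [([327.0, 238.0], 0.73), ([361.0, 249.0], 0.24)]
pivot [([330.0, 236.0], 0.78)]
ring_mid [([384.0, 177.0], 0.47)]
lamp_edge [([362.0, 250.0], 0.84
[... 365 characters left out ...]
68, -0.998]]
rack_mid [([409.0, 256.0], 0.98)]
tray_floor [([300.0, 178.0], 0.78)]
pivot [([301.0, 181.0], 0.77), ([199.0, 281.0], 0.28)]
ring_mid [([251.0, 218.0], 0.5)]
lamp_edge [([279.0, 182.0], 0.75)]
dish [([416.0, 199.0], 0.72)]
bottle [([392.0, 141.0], 0.92), ([252.0, 217.0], 0.6)]
beaker [([364.0, 254.0], 0.95), ([391.0, 142.0], 0.69)]
rack [([409.0, 260.0], 0.67)]
wrist [[284.6340671971734, 0.0, 316.49813920123563], [0.0, 284.6340671971734, 199.14316626256505], [0.0, 0.0, 1.0]] [161.57633106 607.58489937 384.29325224] [[0.354, 0.908, 0.224], [0.935, -0.344, -0.085], [-0.0, 0.24, -0.971]]
rack_mid []
tray_floor []
pivot []
ring_mid []
lamp_edge []
dish []
bottle []
beaker []
rack []
```

View pics/top.png

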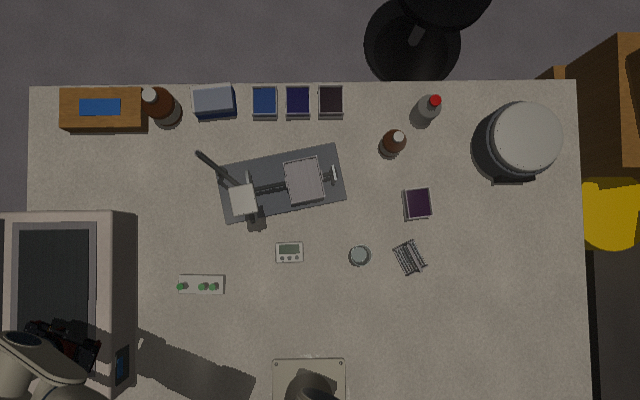

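View pics/scene.png

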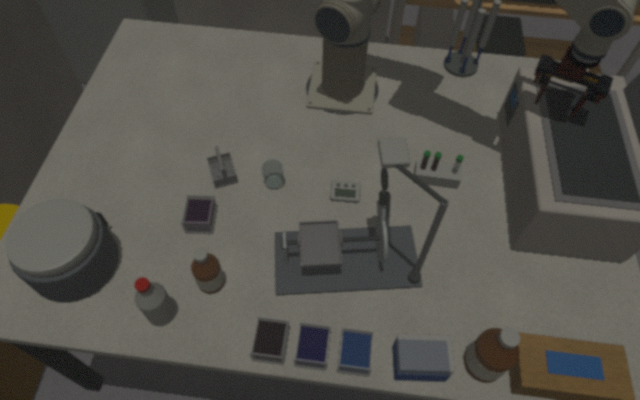

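The top view shows the rack at (409,258), dish at (417,204) and beaker at (360,256). The grey plate runs from about (218,166) to (347,199), with the tray at (304,180) and the lamp at (243,200). In the scene view the ring is at about (384,180). I'll enlarge both.

```bash
python3 - <<'E'
import cv2,numpy as np
a=cv2.imread("pics/top.png");s=cv2.imread("pics/scene.png")
A=cv2.resize(a[130:280,205:435],(782,510),interpolation=cv2.INTER_CUBIC)
cv2.imwrite("pics/topc.png",cv2.convertScaleAbs(A,alpha=1.5))
B=cv2.resize(s[130:300,190:440],(800,544),interpolation=cv2.INTER_CUBIC)
cv2.imwrite("pics/scc.png",cv2.convertScaleAbs(B,alpha=1.8))
E
```

```text
(no output)
```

View pics/topc.png

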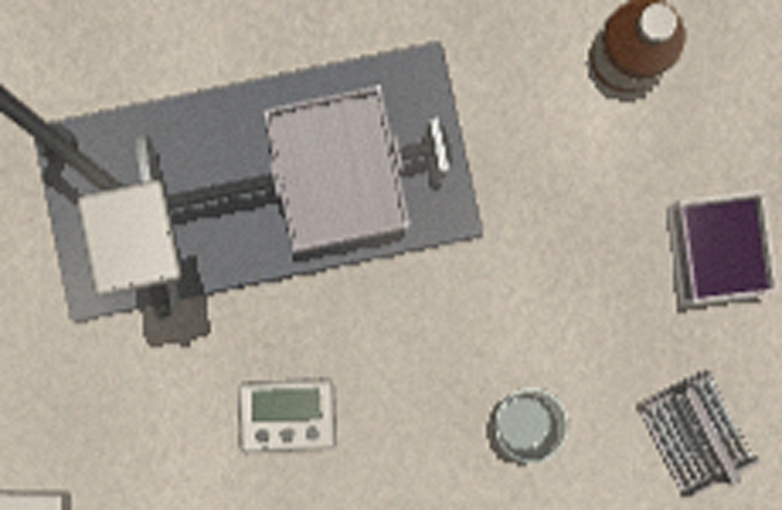

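View pics/scc.png

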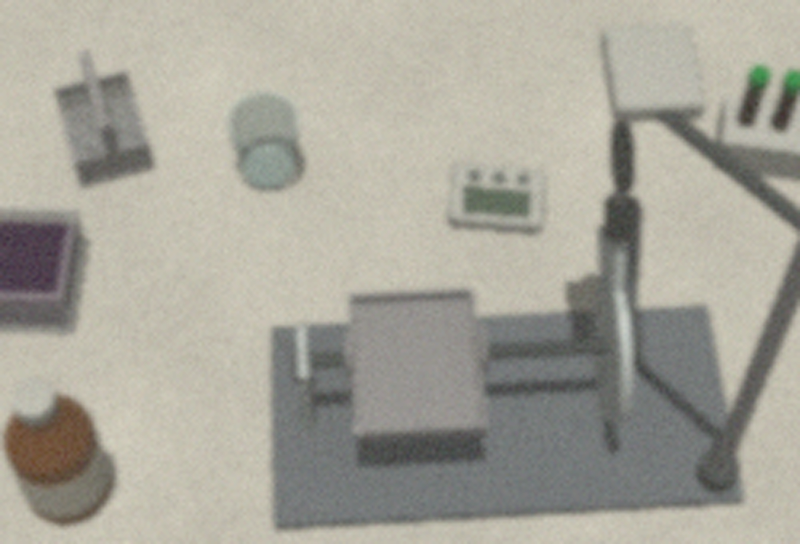

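```bash
cat > est.py <<'E'
from h import *
t=cal("top");s=cal("scene")
T=lambda p:(205+p[0]/3.4,130+p[1]/3.4); S=lambda p:(190+p[0]/3.2,130+p[1]/3.2)
ang=lambda v:np.degrees(np.arctan2(v[1],v[0]))
tc=[onz(t,T(p),84) for p in((265,112),(380,88),(407,228),(293,250))]
pc=[onz(t,T(p),8) for p in((38,122),(440,43),(482,236),(75,322))]
tm=np.mean(tc,0);pm=np.mean(pc,0)
print("tray",tm,"sides",[np.linalg.norm(tc[i]-tc[i-1]).round() for i in range(4)],"plate",pm,[np.linalg.norm(pc[i]-pc[i-1]).round() for i in range(4)])
print("yaw y-axis from plate",ang(pc[0]-pc[1])-90,ang(pc[3]-pc[2])-90,"x",ang(pc[0]-pc[3]),ang(pc[1]-pc[2]),"tray x",ang(tc[0]-tc[3]),ang(tc[1]-tc[2]))
h=[onz(t,T(p),80) for p in((688,390),(742,478))]
print("handle mid",np.mean(h,0),np.linalg.norm(h[0]-h[1]),ang(h[0]-h[1]))
h=[onz(s,S(p),80) for p in((86,55),(109,137))]
print("handle scene",np.mean(h,0),np.linalg.norm(h[0]-h[1]),ang(h[0]-h[1]))
E
python3 - <<'E'
from est import *
yaw=np.radians(np.mean([ang(pc[0]-pc[3]),ang(pc[1]-pc[2]),ang(pc[0]-pc[1])-90,ang(pc[3]-pc[2])-90]))
x=np.array([np.cos(yaw),np.sin(yaw),0]);y=np.array([-x[1],x[0],0]);z=np.array([0,0,1])
pv=tm+155*y;pv[2]=90;print("yaw",np.degrees(yaw),"pivot",pv)
ring=pv-76*x+150*z;lamp=pv-85*x+270*z
for n,P in(("ring",ring),("lamp",lamp),("tray",tm)):
    print(n,P,"top",(proj(t,P)-[205,130])*3.4,"scene",(proj(s,P)-[190,130])*3.2)
E
```

```text
tray [634.40958136   5.1889287   84.        ] sides [np.float64(120.0), np.float64(100.0), np.float64(122.0), np.float64(99.0)] plate [634.18456492  74.08123305   8.        ] [np.float64(182.0), np.float64(367.0), np.float64(178.0), np.float64(370.0)]
yaw y-axis from plate 10.386264769407532 11.056063551397983 x 10.144103151073136 11.054877223483514 tray x 10.64622099850277 9.847075291918237
handle mid [ 404.90130869 -311.76940264   80.        ] 86.57918085768931 30.19191747793161
handle scene [ 414.26477162 -303.96623365   80.        ] 95.1830246342141 -154.1627009424345
yaw 10.66032717384054 pivot [605.7367221  157.51380238  90.        ]
ring [531.04839694 143.45485204 240.        ] top [155.78681986 284.63654625] scene [622.24535705 153.71616815]
lamp [522.20372686 141.78997634 360.        ] top [140.35682138 289.30513704] scene [642.1287409   39.76187962]
tray [634.40958136   5.1889287   84.        ] top [336.25631444 169.30792036] scene [415.03650077 355.43839605]
```

```bash
cat >> h.py <<'E'
def plan(wps,w=None):
    """wps: list of (xyz target, turn_deg total, nrows, opening). prints rows in tool axes"""
    o=get_obs();p=np.array(o["ee_pos"]);M=R.from_rotvec(o["orientation"]).as_matrix()
    for tgt,turn,n,op in wps:
        tgt=np.array(tgt,float);rows=[]
        for i in range(n):
            d=M.T@((tgt-p)/(n-i))/10;d=np.round(d,2)
            rows.append([*d.tolist(),round(turn/n,1),op]);p=p+M@d*10
            M=M@R.from_euler("z",round(turn/n,1),degrees=True).as_matrix()
        print(rows)
    return p,M
def pose():
    o=get_obs();M=R.from_rotvec(o["orientation"]).as_matrix()
    print("t",round(o["t"],2),o["ee_pos"].round(1),"x",M[:,0].round(3),"y",M[:,1].round(3),ang(M[:,1]),"z",M[:,2].round(3),"w",round(o["width"],1),"F",o["ft_force"].round(1),"q",o["qpos"].round(2))
    return o,M
ang=lambda v:round(np.degrees(np.arctan2(v[1],v[0])),2)
E
python3 - <<'E'
from h import *
plan([((330,200,290),65,10,100),((410,-308,270),64,10,100)])
E
```

```text
[[-2.38, -3.21, -0.67, 6.5, 100], [-2.72, -2.92, -0.67, 6.5, 100], [-3.04, -2.59, -0.67, 6.5, 100], [-3.31, -2.23, -0.67, 6.5, 100], [-3.54, -1.84, -0.68, 6.5, 100], [-3.73, -1.43, -0.67, 6.5, 100], [-3.87, -1.0, -0.68, 6.5, 100], [-3.95, -0.56, -0.67, 6.5, 100], [-3.99, -0.1, -0.68, 6.5, 100], [-3.98, 0.35, -0.67, 6.5, 100]]
[[-5.12, 0.42, 0.2, 6.4, 100], [-5.05, 0.99, 0.2, 6.4, 100], [-4.9, 1.55, 0.2, 6.4, 100], [-4.7, 2.09, 0.2, 6.4, 100], [-4.44, 2.6, 0.2, 6.4, 100], [-4.12, 3.08, 0.2, 6.4, 100], [-3.75, 3.51, 0.2, 6.4, 100], [-3.34, 3.91, 0.2, 6.4, 100], [-2.88, 4.26, 0.2, 6.4, 100], [-2.39, 4.56, 0.2, 6.4, 100]]
```

move_arm(rows=[[-2.4,-3.2,-0.7,6.5,100],[-2.7,-2.9,-0.7,6.5,100],[-3.0,-2.6,-0.7,6.5,100],[-3.3,-2.2,-0.7,6.5,100],[-3.5,-1.8,-0.7,6.5,100],[-3.7,-1.4,-0.7,6.5,100],[-3.9,-1.0,-0.7,6.5,100],[-4.0,-0.6,-0.7,6.5,100],[-4.0,-0.1,-0.7,6.5,100],[-4.0,0.3,-0.7,6.5,100]])

```text
t: 2.75
ee_pos: [329.8, 199.2, 293.1]
orientation: [2.142, 2.298, 0.001]
ft_force: [1.7, 0.4, 0.6]
width: 87.8
grasp_force: 0.0
```

move_arm(rows=[[-5.1,0.4,0.2,6.4,100],[-5.0,1.0,0.2,6.4,100],[-4.9,1.6,0.2,6.4,100],[-4.7,2.1,0.2,6.4,100],[-4.4,2.6,0.2,6.4,100],[-4.1,3.1,0.2,6.4,100],[-3.8,3.5,0.2,6.4,100],[-3.3,3.9,0.2,6.4,100],[-2.9,4.3,0.2,6.4,100],[-2.4,4.6,0.2,6.4,100]])

```text
t: 4.0
ee_pos: [410.6, -309.2, 272.8]
orientation: [3.034, 0.812, 0.001]
ft_force: [0.4, 0.4, -0.7]
width: 87.9
grasp_force: 0.0
```

```bash
python3 - <<'E'
from h import *
pose()
im=optics.get_image("wrist");c=cal("wrist");np.savez("w1.npz",K=c[0],p=c[1],M=c[2])
cv2.imwrite("pics/w1.png",im)
for l in("rack_mid","dish","beaker"):print(l,[(np.round(f["point"]).tolist(),round(f["conf"],2)) for f in spotter.find_in("wrist",l)[:2]])
pose()
E
```

```text
t 4.0 [ 410.6 -309.2  272.8] x [0.866 0.5   0.   ] y [ 0.5   -0.866  0.   ] -60.02 z [ 0. -0. -1.] w 87.9 F [ 0.4  0.4 -0.7] q [-0.67  0.2   1.82  0.    1.12  0.38]
rack_mid [([315.0, 182.0], 0.72)]
dish [([390.0, 82.0], 0.79)]
beaker [([214.0, 116.0], 0.96)]
t 4.2 [ 410.2 -307.7  272.3] x [ 0.865  0.502 -0.   ] y [ 0.502 -0.865 -0.001] -59.84 z [-0.001  0.001 -1.   ] w 87.4 F [-0.2  0.3  0.8] q [-0.67  0.2   1.83  0.    1.12  0.38]
```

View pics/w1.png

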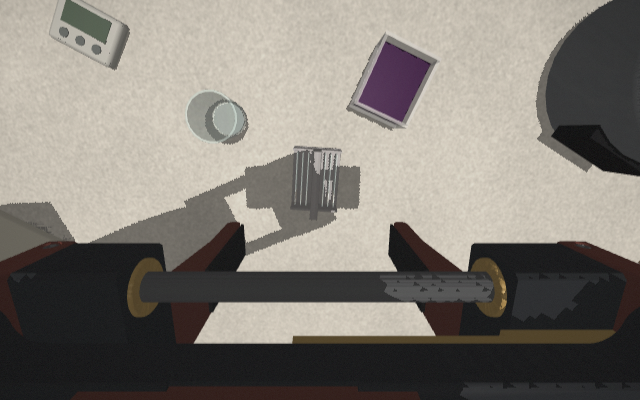

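The wrist view shows the rack at about (316,183), with its bar running near-vertically from about (318,150) to (314,219). The dish is at (395,82) and the beaker at (215,117).

```bash
python3 - <<'E'
from h import *
d=np.load("w1.npz");c=(d["K"],d["p"],d["M"])
for px in((318,150),(314,219),(295,147),(341,149),(337,210),(292,210)):
    print(px,onz(c,px,80).round(1),onz(c,px,68).round(1))
im=cv2.imread("pics/w1.png")
cv2.imwrite("pics/w1c.png",cv2.convertScaleAbs(cv2.resize(im[135:230,260:370],(660,570),interpolation=cv2.INTER_CUBIC),alpha=1.4))
E
```

```text
(318, 150) [ 448.4 -297.1   80. ] [ 447.7 -297.7   68. ]
(314, 219) [ 368.6 -336.8   80. ] [ 365.2 -338.7   68. ]
(295, 147) [ 437.6 -270.8   80. ] [ 436.6 -270.4   68. ]
(341, 149) [ 463.5 -321.1   80. ] [ 463.3 -322.4   68. ]
(337, 210) [ 393.9 -356.7   80. ] [ 391.4 -359.2   68. ]
(292, 210) [ 365.1 -306.    80. ] [ 361.6 -306.8   68. ]
```

View pics/w1c.png

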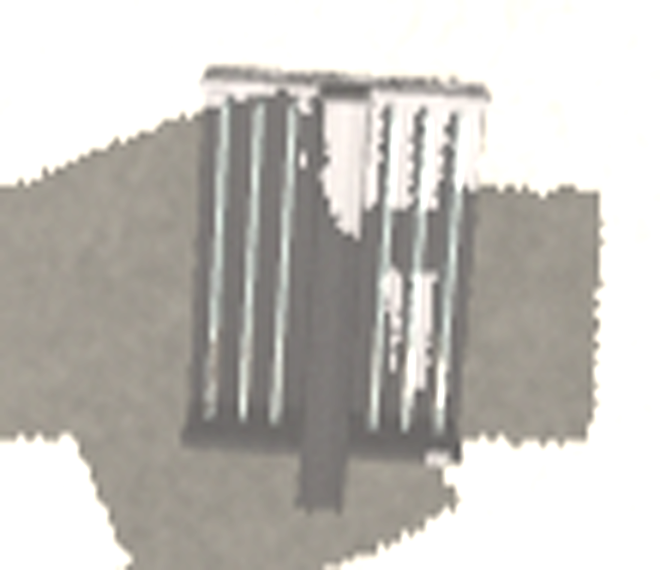

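```bash
python3 - <<'E'
from h import *
plan([((408,-317,120),3.6,4,100),((408,-317,56),0,4,100)])
E
```

```text
[[-0.16, 0.18, 3.81, 0.9, 100], [-0.16, 0.18, 3.81, 0.9, 100], [-0.16, 0.18, 3.8, 0.9, 100], [-0.15, 0.18, 3.81, 0.9, 100]]
[[-0.0, 0.0, 1.6, 0.0, 100], [-0.0, 0.0, 1.6, 0.0, 100], [-0.0, 0.01, 1.6, 0.0, 100], [-0.0, 0.0, 1.6, 0.0, 100]]
```

move_arm(rows=[[-0.2,0.2,3.8,0.9,100],[-0.2,0.2,3.8,0.9,100],[-0.1,0.2,3.8,0.9,100],[-0.1,0.1,3.8,0.9,100],[0,0,1.6,0,100],[0,0,1.6,0,100],[0,0,1.6,0,100],[0,0,1.6,0,100],[0,0,0,0,50],[0,0,0,0,30]])

```text
t: 5.45
ee_pos: [408.9, -316.6, 56.9]
orientation: [3.057, 0.723, 0.0]
ft_force: [0.5, -0.3, 0.3]
width: 71.2
grasp_force: 0.0
```

move_arm(rows=[[0,0,0,0,0],[0,0,0,0,0],[0,0,0,0,0],[0,0,0,0,0],[0,0,-1,0,0],[0,0,-2,0,0]])

```text
t: 6.2
ee_pos: [408.0, -315.7, 86.7]
orientation: [-3.055, -0.723, 0.002]
ft_force: [-0.1, -0.5, 0.0]
width: 11.3
grasp_force: 0.0
```

move_arm(rows=[[0,0,0,0,0],[0,0,0,0,0]])

```text
t: 6.45
ee_pos: [408.7, -316.4, 86.7]
orientation: [3.057, 0.723, 0.0]
ft_force: [-0.4, 0.4, -0.7]
width: 0.6
grasp_force: 0.0
```

```bash
python3 - <<'E'
from h import *
o,M=pose();print(o["grasp_force"])
E
```

```text
t 6.45 [ 408.7 -316.4   86.7] x [0.894 0.448 0.   ] y [ 0.448 -0.894  0.   ] -63.38 z [ 0. -0. -1.] w 0.6 F [-0.4  0.4 -0.7] q [-0.68  0.47  1.95 -0.    0.71  0.42]
0.0
```

move_arm(rows=[[0,0,0,0,60],[0,0,0,0,60],[0,0,0,0,60],[0,0,0,0,60],[0,0,1,0,60],[0,0,1,0,60],[0,0,1,0,60],[0,0,0,0,0],[0,0,0,0,0],[0,0,0,0,0]])

```text
t: 7.7
ee_pos: [408.9, -316.5, 57.0]
orientation: [3.057, 0.723, 0.001]
ft_force: [-0.4, 0.4, 0.2]
width: 26.3
grasp_force: 0.0
```

move_arm(rows=[[0,0,0,0,0],[0,0,0,0,0],[0,0,0,0,0]])

```text
t: 8.07
ee_pos: [408.7, -316.4, 56.6]
orientation: [3.057, 0.723, 0.0]
ft_force: [0.9, -0.8, -3.4]
width: 10.2
grasp_force: 30.0
```

```bash
python3 - <<'E'
from h import *
plan([((409,-316,215),0,5,0),((634.5,5,215),16,10,0)])
E
```

```text
[[0.01, -0.0, -3.17, 0.0, 0], [0.01, -0.01, -3.17, 0.0, 0], [0.01, -0.0, -3.17, 0.0, 0], [0.01, -0.01, -3.17, 0.0, 0], [0.0, -0.0, -3.16, 0.0, 0]]
[[3.45, -1.86, -0.0, 1.6, 0], [3.4, -1.96, -0.0, 1.6, 0], [3.35, -2.05, -0.0, 1.6, 0], [3.29, -2.14, -0.0, 1.6, 0], [3.23, -2.23, -0.0, 1.6, 0], [3.16, -2.32, -0.0, 1.6, 0], [3.1, -2.41, -0.0, 1.6, 0], [3.03, -2.5, -0.0, 1.6, 0], [2.95, -2.58, -0.0, 1.6, 0], [2.88, -2.66, -0.01, 1.6, 0]]
```

move_arm(rows=[[0,0,-1.6,0,0],[0,0,-3.5,0,0],[0,0,-3.8,0,0],[0,0,-3.8,0,0],[0,0,-3.1,0,0]])

```text
t: 8.7
ee_pos: [408.8, -316.5, 217.3]
orientation: [3.056, 0.723, 0.002]
ft_force: [-0.1, -0.7, -3.1]
width: 9.5
grasp_force: 30.0
```

move_arm(rows=[[3.4,-1.9,0,1.6,0],[3.4,-2.0,0,1.6,0],[3.4,-2.0,0,1.6,0],[3.3,-2.1,0,1.6,0],[3.2,-2.2,0,1.6,0],[3.2,-2.3,0,1.6,0],[3.1,-2.4,0,1.6,0],[3.0,-2.5,0,1.6,0],[3.0,-2.6,0,1.6,0],[2.9,-2.7,0,1.6,0]])

```text
t: 9.95
ee_pos: [635.4, 5.8, 215.6]
orientation: [3.128, 0.289, 0.001]
ft_force: [-0.4, 0.3, -3.8]
width: 9.7
grasp_force: 30.0
```

```bash
python3 - <<'E'
from h import *
o,M=pose();im=optics.get_image("wrist");c=cal("wrist");s=optics.get_image("scene")
print(o["grasp_force"])
np.savez("w2.npz",K=c[0],p=c[1],M=c[2])
cv2.imwrite("pics/s2raw.png",s);cv2.imwrite("pics/w2raw.png",im)
B=cv2.resize(s[130:300,240:430],(500,447),interpolation=cv2.INTER_CUBIC)
cv2.imwrite("pics/w2.png",np.vstack([cv2.convertScaleAbs(im[:,:],alpha=1.3)]))
g=R.from_rotvec(o["orientation"]).as_matrix()
for dx in(-44.5,0,44.5):
    P=o["ee_pos"]+g@[dx,0,-19+5];print(dx,P.round(1),proj(c,P).round(1))
    for dy in (-35,35):
        P=o["ee_pos"]+g@[dx,dy,-19+75];print("  foot",dy,proj(c,P).round(1))
E
```

```text
t 9.95 [635.4   5.8 215.6] x [0.983 0.183 0.   ] y [ 0.183 -0.983  0.   ] -79.44 z [ 0. -0. -1.] w 9.7 F [-0.4  0.3 -3.8] q [-0.01  0.45  1.61 -0.    1.08  1.38]
29.99798744916916
-44.5 [591.6  -2.3 229.6] [321.5 324.1]
  foot -35 [278.5 268.6]
  foot 35 [361.9 268.8]
0 [635.4   5.8 229.6] [322.  255.5]
  foot -35 [276.8 218. ]
  foot 35 [364.1 218.1]
44.5 [679.1  14.  229.7] [322.4 177.3]
  foot -35 [275.  162.3]
  foot 35 [366.5 162.5]
```

View pics/w2.png

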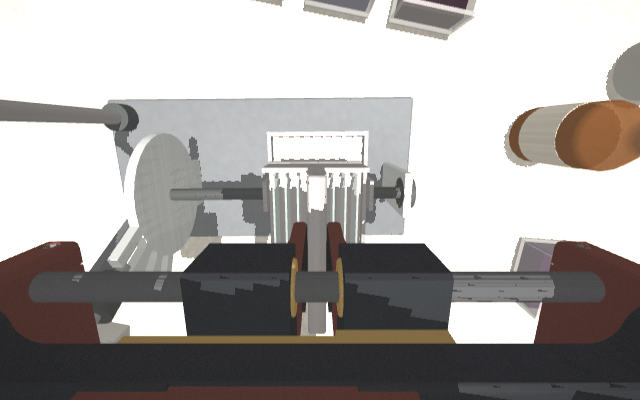

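The wrist view shows the rack hanging upright, with the bar centred on column 318. The far tray lip is at row 132, columns 268–368. I'll compare the tray lip with the estimate.

```bash
python3 - <<'E'
from h import *
d=np.load("w2.npz");c=(d["K"],d["p"],d["M"])
a=onz(c,(268,132),84);b=onz(c,(368,132),84);m=(a+b)/2
print(a,b,np.linalg.norm(a-b),ang(a-b)-90)
y=np.radians(10.6);print("tray mid",m-60*np.array([np.cos(y),np.sin(y),0]))
pl=[onz(c,p,8) for p in((108,98),(411,97))];print(pl,ang(pl[0]-pl[1])-90,np.linalg.norm(pl[0]-pl[1]))
for px,z in(((317,172),230),((317,333),230)):print(onz(c,px,z))
E
```

```text
[691.25013831  69.19591219  84.        ] [709.78088715 -29.53850781  84.        ] 100.4583214365074 10.629999999999995
tray mid [641.53939178   8.79162115  84.        ]
[array([692.35315229, 281.19875   ,   8.        ]), array([762.24307172, -85.15017844,   8.        ])] 10.799999999999997 372.9559467329908
[681.40979343  17.31552464 230.        ]
[585.3395695   -0.75581222 230.        ]
```

move_arm(rows=[[0.4,0,0.6,0,0],[0,0,1.6,0,0],[0,0,1.6,0,0],[0,0,1.6,0,0],[0,0,1.3,0,0],[0,0,0.8,0,0],[0,0,0.5,0,0],[0,0,0.2,0,0],[0,0,0,0,0]])

```text
t: 11.18
ee_pos: [639.0, 5.5, 132.9]
orientation: [3.128, 0.291, 0.001]
ft_force: [0.5, 0.4, -2.3]
width: 9.5
grasp_force: 30.0
```

```bash
python3 - <<'E'
from h import *
pose();s=optics.get_image("scene");im=optics.get_image("top")
a=cv2.resize(s[160:300,260:420],(480,420),interpolation=cv2.INTER_CUBIC);b=cv2.resize(im[130:230,260:350],(300,333),interpolation=cv2.INTER_CUBIC)
b=cv2.copyMakeBorder(b,0,87,0,0,cv2.BORDER_CONSTANT)
cv2.imwrite("pics/s3.png",cv2.convertScaleAbs(np.hstack([a,b]),alpha=1.6))
E
```

```text
t 11.18 [639.    5.5 132.9] x [0.983 0.184 0.   ] y [ 0.184 -0.983  0.   ] -79.38 z [ 0.  0. -1.] w 9.5 F [ 0.5  0.4 -2.3] q [-0.01  0.55  1.66  0.    0.94  1.38]
```

View pics/s3.png

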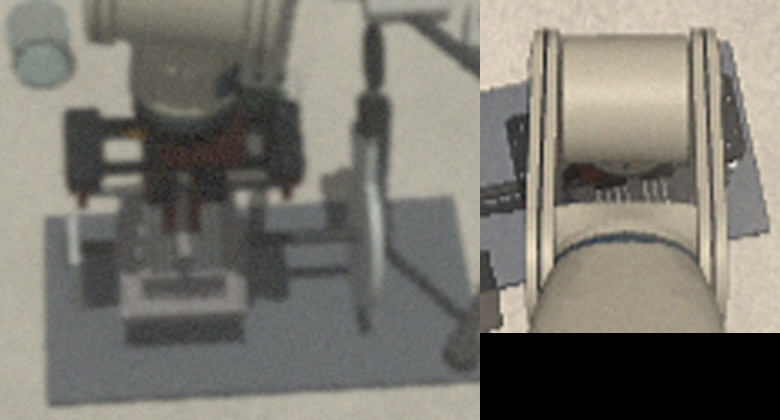

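```bash
python3 - <<'E'
from h import *
c=cal("scene");y=np.radians(10.6);X=np.array([np.cos(y),np.sin(y),0]);Y=np.array([-X[1],X[0],0])
f=lambda P:((proj(c,P)-[260,160])*3).round()
for nm,m in(("top est",(634.4,5.2,0)),("wrist est",(641.5,8.8,0)),("mix",(638,6.5,0))):
    m=np.array(m)
    print(nm,"lip top far",[f(m+X*60+Y*s*49+[0,0,84]) for s in(-1,1)],"tray bottom far",[f(m+X*60+Y*s*49+[0,0,72]) for s in(-1,1)],"floor far",[f(m+X*58+Y*s*47+[0,0,75]) for s in(-1,1)])
r=np.array((639,5.5,0))
print("rack foot far",[f(r+X*45+Y*s*35+[0,0,76]) for s in(-1,1)],"bar far end top",f(r+X*44.5+[0,0,157]),"rack z36 far",[f(r+X*45+Y*s*35+[0,0,112]) for s in(-1,1)])
E
```

```text
top est lip top far [array([123., 311.]), array([243., 305.])] tray bottom far [array([123., 317.]), array([242., 312.])] floor far [array([126., 313.]), array([240., 308.])]
wrist est lip top far [array([126., 319.]), array([247., 314.])] tray bottom far [array([127., 326.]), array([246., 320.])] floor far [array([129., 322.]), array([243., 317.])]
mix lip top far [array([124., 315.]), array([244., 310.])] tray bottom far [array([124., 322.]), array([244., 316.])] floor far [array([127., 318.]), array([241., 312.])]
rack foot far [array([139., 303.]), array([224., 299.])] bar far end top [183. 254.] rack z36 far [array([139., 283.]), array([226., 279.])]
```

move_arm(rows=[[0,0,0.1,0,0],[0,0,0,0,0],[0,0,0,0,30],[0,0,0,0,60],[0,0,0,0,60],[0,0,0,0,60],[0,0,-1,0,60],[0,0,-2,0,60],[0,0,-4,0,60],[0,0,-4,0,60]])

```text
t: 12.52
ee_pos: [639.0, 5.5, 244.3]
orientation: [3.128, 0.291, 0.002]
ft_force: [0.1, 0.7, -0.1]
width: 52.7
grasp_force: 0.0
```

move_arm(rows=[[0,0,-5,0,60],[0,0,-6,0,60],[0,0,-6,0,60],[0,0,-6,0,60],[0,0,-5,0,60],[4.4,-2.2,0,0,60],[4.4,-2.2,0,0,60],[4.4,-2.2,0,0,60],[4.4,-2.2,0,0,60],[4.4,-2.2,0,0,60]])

```text
t: 13.78
ee_pos: [835.1, 154.9, 524.1]
orientation: [-3.128, -0.29, -0.003]
ft_force: [1.2, 0.3, 0.4]
width: 53.0
grasp_force: 0.0
```

```bash
python3 - <<'E'
from h import *
pose()
E
```

```text
t 13.78 [835.1 154.9 524.1] x [0.983 0.184 0.002] y [ 0.184 -0.983  0.   ] -79.39 z [ 0.002  0.    -1.   ] w 53.0 F [1.2 0.3 0.4] q [ 0.17  0.71  0.51 -0.    1.92  1.55]
```

Probing what happens past the reach limit.

move_arm(rows=[[3,0,0,0,60],[3,0,0,0,60],[3,0,0,0,60],[3,0,0,0,60]])

```text
t: 14.28
ee_pos: [915.2, 169.2, 502.3]
orientation: [-3.124, -0.29, -0.056]
ft_force: [-0.3, 0.4, 1.0]
width: 52.6
grasp_force: 0.0
```

```bash
python3 - <<'E'
from h import *
pose()
E
```

```text
t 14.28 [915.2 169.2 502.3] x [0.982 0.184 0.036] y [ 0.184 -0.983  0.   ] -79.39 z [ 0.035  0.007 -0.999] w 52.6 F [-0.3  0.4  1. ] q [0.17 0.96 0.09 0.   2.06 1.56]
```

move_arm(rows=[[6,0,0,0,60],[6,0,0,0,60],[6,0,0,0,60],[6,0,0,0,60]])

```text
t: 14.78
ee_pos: [989.2, 183.4, 445.7]
orientation: [-3.099, -0.288, -0.281]
ft_force: [0.4, 0.2, -0.2]
width: 52.8
grasp_force: 0.0
```

```bash
python3 - <<'E'
from h import *
pose()
E
```

```text
t 14.78 [989.2 183.4 445.7] x [0.967 0.181 0.18 ] y [ 0.184 -0.983  0.   ] -79.4 z [ 0.177  0.033 -0.984] w 52.8 F [ 0.4  0.2 -0.2] q [0.17 1.03 0.09 0.   1.85 1.56]
```

move_arm(rows=[[6,0,0,0,60],[6,0,0,0,60],[6,0,0,0,60],[6,0,0,0,60],[6,0,0,0,60],[6,0,0,0,60]])

```text
t: 15.52
ee_pos: [1071.8, 199.2, 431.1]
orientation: [-3.026, -0.281, -0.634]
ft_force: [0.2, 0.8, 0.4]
width: 52.4
grasp_force: 0.0
```

```bash
python3 - <<'E'
from h import *
pose()
E
```

```text
t 15.53 [1071.8  199.2  431.1] x [0.9   0.169 0.401] y [ 0.184 -0.983  0.001] -79.4 z [ 0.394  0.073 -0.916] w 52.4 F [0.2 0.8 0.4] q [0.17 1.06 0.09 0.   1.58 1.56]
```

move_arm(rows=[[6,0,0,0,60],[6,0,0,0,60],[6,0,0,0,60],[6,0,0,0,60],[6,0,0,0,60]])

```text
t: 16.15
ee_pos: [1116.2, 208.0, 473.8]
orientation: [-2.937, -0.273, -0.913]
ft_force: [0.0, -0.0, -1.0]
width: 52.8
grasp_force: 0.0
```

```bash
python3 - <<'E'
from h import *
pose()
E
```

```text
t 16.15 [1116.2  208.   473.8] x [0.81  0.152 0.567] y [ 0.184 -0.983  0.001] -79.4 z [ 0.557  0.104 -0.824] w 52.8 F [ 0. -0. -1.] q [0.17 1.05 0.09 0.01 1.41 1.56]
```

```bash
python3 - <<'E'
from h import *
p,M=plan([((1035,191,590),0,3,60),((720,140,580),-90,9,60),((420,123,560),-90,9,60)])
E
```

```text
[[-0.08, 0.06, -4.76, 0.0, 60], [-0.08, 0.06, -4.76, 0.0, 60], [-0.09, 0.07, -4.76, 0.0, 60]]
[[-2.98, -0.09, -1.92, -10.0, 60], [-2.92, -0.6, -1.92, -10.0, 60], [-2.77, -1.1, -1.92, -10.0, 60], [-2.54, -1.57, -1.92, -10.0, 60], [-2.23, -1.98, -1.92, -10.0, 60], [-1.85, -2.34, -1.91, -10.0, 60], [-1.42, -2.63, -1.92, -10.0, 60], [-0.94, -2.84, -1.91, -10.0, 60], [-0.43, -2.95, -1.92, -10.0, 60]]
[[0.43, -2.85, -1.69, -10.0, 60], [0.92, -2.74, -1.69, -10.0, 60], [1.38, -2.54, -1.7, -10.0, 60], [1.8, -2.26, -1.69, -10.0, 60], [2.16, -1.91, -1.7, -10.0, 60], [2.46, -1.51, -1.69, -10.0, 60], [2.68, -1.06, -1.7, -10.0, 60], [2.83, -0.57, -1.69, -10.0, 60], [2.88, -0.07, -1.7, -10.0, 60]]
```

move_arm(rows=[[0,0,-4.8,0,60],[0,0,-4.8,0,60],[0,0,-4.8,0,60]])

```text
t: 16.52
ee_pos: [1035.4, 193.0, 595.3]
orientation: [-2.936, -0.273, -0.915]
ft_force: [0.5, 0.3, 0.4]
width: 52.7
grasp_force: 0.0
```

move_arm(rows=[[-3.0,-0.1,-1.9,-10,60],[-2.9,-0.6,-1.9,-10,60],[-2.8,-1.1,-1.9,-10,60],[-2.5,-1.6,-1.9,-10,60],[-2.2,-2.0,-1.9,-10,60],[-1.8,-2.3,-1.9,-10,60],[-1.4,-2.6,-1.9,-10,60],[-0.9,-2.8,-1.9,-10,60],[-0.4,-3.0,-1.9,-10,60]])

```text
t: 17.65
ee_pos: [722.1, 144.0, 584.6]
orientation: [1.707, 2.068, 0.641]
ft_force: [0.4, -0.2, 0.1]
width: 52.5
grasp_force: 0.0
```

```bash
python3 - <<'E'
from h import *
pose()
E
```

```text
t 17.65 [722.1 144.  584.6] x [-0.189  0.982 -0.004] y [0.808 0.157 0.568] 11.04 z [ 0.559  0.104 -0.823] w 52.5 F [ 0.4 -0.2  0.1] q [ 0.18  0.12  1.35  0.    1.06 -0.01]
```

move_arm(rows=[[0.4,-2.9,-1.7,-10,60],[0.9,-2.7,-1.7,-10,60],[1.4,-2.5,-1.7,-10,60],[1.8,-2.3,-1.7,-10,60],[2.2,-1.9,-1.7,-10,60],[2.5,-1.5,-1.7,-10,60],[2.7,-1.1,-1.7,-10,60],[2.8,-0.6,-1.7,-10,60],[2.9,-0.1,-1.7,-10,60]])

```text
t: 18.77
ee_pos: [420.9, 126.4, 565.4]
orientation: [-0.242, 2.527, 0.071]
ft_force: [1.0, 0.7, 0.3]
width: 52.4
grasp_force: 0.0
```

```bash
python3 - <<'E'
from h import *
pose()
plan([((443,127,373),0,5,60)])
E
```

```text
t 18.77 [420.9 126.4 565.4] x [-0.807 -0.157 -0.569] y [-0.188  0.982 -0.003] 100.86 z [ 0.559  0.105 -0.823] w 52.4 F [1.  0.7 0.3] q [ 0.32 -0.41  1.84 -0.08  1.11 -1.43]
[[1.83, -0.06, 3.41, 0.0, 60], [1.83, -0.06, 3.41, 0.0, 60], [1.83, -0.06, 3.42, 0.0, 60], [1.83, -0.06, 3.41, 0.0, 60], [1.83, -0.05, 3.42, 0.0, 60]]
```

move_arm(rows=[[1.8,-0.1,3.4,0,60],[1.8,0,3.4,0,60],[1.8,-0.1,3.4,0,60],[1.8,0,3.4,0,60],[1.8,-0.1,3.4,0,60],[0,0,0,0,60]])

```text
t: 19.52
ee_pos: [443.0, 127.1, 370.7]
orientation: [-0.235, 2.535, 0.071]
ft_force: [0.4, -0.5, 0.3]
width: 52.4
grasp_force: 0.0
```

```bash
python3 - <<'E'
from h import *
o,M=pose();im=optics.get_image("wrist");c=cal("wrist");np.savez("w4.npz",K=c[0],p=c[1],M=c[2])
print([(np.round(f["point"]).tolist(),round(f["conf"],2)) for f in spotter.find_in("wrist","ring_mid")[:2]])
s=optics.get_image("scene");print("scene",[(np.round(f["point"]).tolist(),round(f["conf"],2)) for f in spotter.find_in("scene","ring_mid")[:2]])
for r in((531,143.5,240),(534.6,144.8,240)):print(proj(c,r),proj(cal("scene"),r))
print("grasp pt",proj(c,o["ee_pos"]-19*M[:,2]),"tip",proj(c,o["ee_pos"]))
a=cv2.resize(s[150:260,270:430],(480,330),interpolation=cv2.INTER_CUBIC)
b=cv2.resize(im[0:350,60:580],(480,323))
cv2.imwrite("pics/w4.png",np.hstack([cv2.convertScaleAbs(im,alpha=1.3)]));cv2.imwrite("pics/s4.png",a)
E
```

```text
t 19.52 [443.  127.1 370.7] x [-0.812 -0.153 -0.563] y [-0.184  0.983 -0.001] 100.6 z [ 0.553  0.103 -0.827] w 52.4 F [ 0.4 -0.5  0.3] q [ 0.3  -0.26  2.16 -0.1   0.65 -1.4 ]
[([314.0, 188.0], 0.59), ([225.0, 157.0], 0.57)]
scene [([387.0, 177.0], 0.73)]
[316.29647021 185.21458465] [384.47195497 178.02189239]
[316.82760827 187.50585851] [384.94025914 179.31790811]
grasp pt [316.14463032 248.30917813] tip [316.1657738  235.45801672]
```

View pics/w4.png

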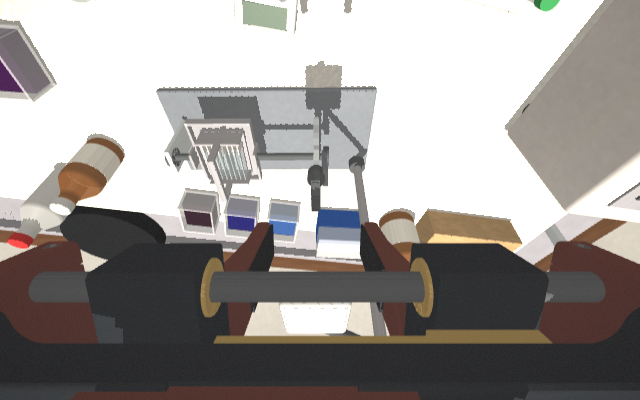

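The ring is at about (314,190) in the wrist view, matching the prediction (317,187), and the rack is standing in the tray at (225,155). Next I approach and pinch.

move_arm(rows=[[-0.1,0,2.5,0,60],[-0.1,0,3,0,60],[-0.1,0,3,0,60],[0,0,3,0,60],[0,0,3,0,60],[0,0,2,0,60],[0,0,1,0,60],[0,0,0.4,0,60],[0,0,0,0,40]])

```text
t: 20.85
ee_pos: [545.0, 146.2, 225.9]
orientation: [-0.235, 2.532, 0.072]
ft_force: [0.3, 0.2, 0.6]
width: 45.9
grasp_force: 0.0
```

move_arm(rows=[[0,0,0,0,0],[0,0,0,0,0],[0,0,0,0,0],[0,0,0,0,0],[0,0,0,0,0]])

```text
t: 21.48
ee_pos: [544.7, 144.8, 225.3]
orientation: [-0.235, 2.534, 0.069]
ft_force: [-0.9, -10.9, 4.2]
width: 9.6
grasp_force: 30.0
```

```bash
python3 - <<'E'
from h import *
o,M=pose();print(o["grasp_force"])
E
```

```text
t 21.48 [544.7 144.8 225.3] x [-0.812 -0.152 -0.563] y [-0.183  0.983 -0.002] 100.55 z [ 0.554  0.101 -0.826] w 9.6 F [ -0.9 -10.9   4.2] q [ 0.26  0.16  2.16 -0.21  0.23 -1.3 ]
30.000734400923648
```

```bash
cat > kin.py <<'E'
from h import *
from scipy.optimize import least_squares
D=np.array([(.423,1.63,1.089,624.5,221.9),(.2,1.82,1.12,514,272.8),(.47,1.95,.71,516.9,86.7),(.45,1.61,1.08,635.4,215.6),(.55,1.66,.94,639,132.9),(.71,.51,1.92,849.3,524.1),(.96,.09,2.06,930.7,502.3),(1.03,.09,1.85,1006,445.7),(1.06,.09,1.58,1090,431),(1.05,.09,1.41,1135.4,473.8),(.12,1.35,1.06,736.3,584.6),(-.41,1.84,1.11,439.5,565.4)])
def fk(k,a,b,e):
    s=a+b+e;return np.array([k[0]+k[1]*np.sin(a)+k[2]*np.sin(a+b+k[5])+k[3]*np.sin(s),k[4]+k[1]*np.cos(a)+k[2]*np.cos(a+b+k[5])+k[3]*np.cos(s)])
f=least_squares(lambda k:(fk(k,*D.T[:3])-D.T[3:]).ravel(),[0,450,400,300,300,0]);k=f.x
if __name__=="__main__":
    print(k.round(2),np.abs(f.fun).max())
    o,M=pose();yaw=np.radians(10.6);X=np.array([np.cos(yaw),np.sin(yaw),0]);Z=np.array([0,0,1])
    dr=lambda t:np.array([-np.sin(np.radians(27+t)),np.cos(np.radians(27+t))])
    prev=np.zeros(3);r0=np.hypot(*o["ee_pos"][:2])
    for d,t in((5,0),(10,0),(14,0),(14,3),(14,6),(14,9),(14,12),(14,15),(14,17),(14,18),(7,17),(7,18),(0,18)):
        v=(168+d)*dr(t)-168*dr(0);W=v[0]*X+v[1]*Z
        P=o["ee_pos"]+W;tgt=(np.hypot(*P[:2]),P[2])
        s=least_squares(lambda q:np.r_[fk(k,*q)-tgt,(q.sum()-(np.pi-.585))*500],o["qpos"][[1,2,4]]).x
        print(d,t,"W",W.round(1),"tool cm abs",(M.T@W/10).round(2),"q",s.round(2))
E
python3 kin.py
```

```text
[-2.4900e+00  5.6268e+02  4.9475e+02  3.0709e+02  3.1273e+02  1.6000e-01] 5.688892432508624
t 21.48 [544.7 144.8 225.3] x [-0.812 -0.152 -0.563] y [-0.183  0.983 -0.002] 100.55 z [ 0.554  0.101 -0.826] w 9.6 F [ -0.9 -10.9   4.2] q [ 0.26  0.16  2.16 -0.21  0.23 -1.3 ]
5 0 W [-2.2 -0.4  4.5] tool cm abs [-0.06 -0.   -0.5 ] q [0.15 2.15 0.26]
10 0 W [-4.5 -0.8  8.9] tool cm abs [-0.13 -0.   -0.99] q [0.13 2.15 0.27]
14 0 W [-6.2 -1.2 12.5] tool cm abs [-0.18 -0.   -1.39] q [0.12 2.15 0.28]
14 3 W [-14.5  -2.7   7.9] tool cm abs [ 0.77 -0.   -1.48] q [0.12 2.17 0.26]
14 6 W [-22.5  -4.2   2.9] tool cm abs [ 1.72 -0.   -1.53] q [0.12 2.19 0.25]
14 9 W [-30.2  -5.6  -2.4] tool cm abs [ 2.67 -0.   -1.53] q [0.12 2.21 0.23]
14 12 W [-37.6  -7.   -8.2] tool cm abs [ 3.63 -0.   -1.47] q [0.12 2.23 0.21]
14 15 W [-44.7  -8.4 -14.4] tool cm abs [ 4.57 -0.   -1.37] q [0.12 2.25 0.19]
14 17 W [-49.3  -9.2 -18.8] tool cm abs [ 5.2  -0.   -1.28] q [0.12 2.26 0.17]
14 18 W [-51.5  -9.6 -21. ] tool cm abs [ 5.51 -0.   -1.22] q [0.12 2.27 0.17]
7 17 W [-44.5  -8.3 -23.8] tool cm abs [ 5.08  0.   -0.59] q [0.14 2.26 0.16]
7 18 W [-46.7  -8.7 -25.9] tool cm abs [ 5.38  0.   -0.53] q [0.14 2.26 0.15]
0 18 W [-41.8  -7.8 -30.9] tool cm abs [5.25 0.   0.16] q [0.16 2.26 0.14]
```

move_arm(rows=[[0,-0.1,0,0,0],[0,0,-0.3,0,0],[0,0,-0.3,0,0],[-0.1,0,-0.3,0,0],[0,0,-0.3,0,0],[-0.1,0,-0.3,0,0],[0,0,0,0,0]])

```text
t: 22.35
ee_pos: [537.8, 143.5, 237.8]
orientation: [-0.236, 2.535, 0.071]
ft_force: [7.0, -3.5, -10.9]
width: 9.7
grasp_force: 30.0
```

```bash
python3 - <<'E'
from h import *
o,M=pose();print(o["grasp_force"],(M.T@(o["ee_pos"]-[544.7,144.8,225.3])).round(1))
E
```

```text
t 22.35 [537.8 143.5 237.8] x [-0.813 -0.153 -0.562] y [-0.184  0.983 -0.001] 100.6 z [ 0.553  0.102 -0.827] w 9.7 F [  7.   -3.5 -10.9] q [ 0.27  0.12  2.17 -0.18  0.26 -1.33]
29.998209515940744 [ -1.2  -0.1 -14.3]
```

move_arm(rows=[[0.3,0,0,0,0],[0.5,0,-0.1,0,0],[0.5,0,0,0,0],[0.5,0,0,0,0],[0.5,0,0,0,0],[0.5,0,0,0,0],[0.5,0,0,0,0],[0.5,0,0,0,0],[0,0,0,0,0]])

```text
t: 23.48
ee_pos: [507.9, 137.7, 218.5]
orientation: [-0.235, 2.532, 0.071]
ft_force: [9.8, -6.4, -8.5]
width: 10.1
grasp_force: 30.0
```

```bash
cat > lev.py <<'E'
from h import *
o,M=pose();print(o["grasp_force"])
yaw=np.radians(10.6);X=np.array([np.cos(yaw),np.sin(yaw),0])
d=o["ee_pos"]-np.array([544.7,144.8,225.3])
v=np.array([d@X,d[2]])+168*np.array([-np.sin(np.radians(27)),np.cos(np.radians(27))])
F=o["ft_force"];fx=F@X
t=np.arctan2(-v[0],v[1]);print("draw",(np.hypot(*v)-168).round(1),"tilt deg",(np.degrees(t)-27).round(2),"F out",(-np.sin(t)*fx+np.cos(t)*F[2]).round(1),"F tang(down)",(-np.cos(t)*fx-np.sin(t)*F[2]).round(1))
E
python3 lev.py
```

```text
t 23.48 [507.9 137.7 218.5] x [-0.811 -0.152 -0.565] y [-0.184  0.983 -0.001] 100.59 z [ 0.556  0.103 -0.825] w 10.1 F [ 9.8 -6.4 -8.5] q [ 0.27  0.11  2.24 -0.26  0.19 -1.24]
29.998288457363742
draw 14.6 tilt deg 11.54 F out -12.0 F tang(down) -1.3
```

move_arm(rows=[[0.4,0,0,0,0],[0.4,0,0.1,0,0],[0.4,0,0,0,0],[0,0,0.3,0,0],[-0.1,0,0.3,0,0],[0,0,0.1,0,0],[0,0,0,0,0]])

```text
t: 24.35
ee_pos: [501.2, 136.3, 206.3]
orientation: [-0.235, 2.533, 0.07]
ft_force: [-21.1, -10.4, 26.8]
width: 9.8
grasp_force: 30.0
```

```bash
python3 lev.py
```

```text
t 24.35 [501.2 136.3 206.3] x [-0.811 -0.152 -0.564] y [-0.183  0.983 -0.002] 100.57 z [ 0.555  0.102 -0.826] w 9.8 F [-21.1 -10.4  26.8] q [ 0.27  0.13  2.27 -0.34  0.16 -1.17]
30.00513213863087
draw 9.8 tilt deg 15.7 F out 35.1 F tang(down) -1.5
```

move_arm(rows=[[0,0,-0.2,0,0],[0.2,0,0,0,0],[0.2,0,0,0,0],[0,0,0,0,0]])

```text
t: 24.85
ee_pos: [499.0, 136.0, 205.4]
orientation: [-0.235, 2.531, 0.071]
ft_force: [8.2, -7.1, -4.7]
width: 10.0
grasp_force: 30.0
```

```bash
python3 lev.py
```

```text
t 24.85 [499.  136.  205.4] x [-0.811 -0.152 -0.565] y [-0.184  0.983 -0.001] 100.57 z [ 0.556  0.103 -0.825] w 10.0 F [ 8.2 -7.1 -4.7] q [ 0.27  0.13  2.27 -0.35  0.15 -1.15]
29.999039919348434
draw 10.6 tilt deg 16.42 F out -8.1 F tang(down) -1.7
```

move_arm(rows=[[0.2,0,0.1,0,0],[0.2,0,0,0,0],[0,0,0,0,0]])

```text
t: 25.22
ee_pos: [497.2, 135.6, 202.8]
orientation: [-0.235, 2.53, 0.071]
ft_force: [10.8, -8.8, -5.8]
width: 9.8
grasp_force: 30.0
```

```bash
python3 lev.py
```

```text
t 25.23 [497.2 135.6 202.8] x [-0.81  -0.152 -0.567] y [-0.183  0.983 -0.001] 100.57 z [ 0.557  0.103 -0.824] w 9.8 F [10.8 -8.8 -5.8] q [ 0.27  0.13  2.28 -0.38  0.14 -1.12]
29.99871054198593
draw 10.1 tilt deg 17.43 F out -10.4 F tang(down) -2.4
```

move_arm(rows=[[0.1,0,0.1,0,0],[0,0,0.1,0,0],[0,0,0,0,0]])

```text
t: 25.6
ee_pos: [497.4, 135.7, 200.5]
orientation: [-0.234, 2.53, 0.071]
ft_force: [11.3, -8.5, -6.4]
width: 9.8
grasp_force: 30.0
```

```bash
python3 lev.py
```

```text
t 25.6 [497.4 135.7 200.5] x [-0.81  -0.152 -0.566] y [-0.183  0.983 -0.001] 100.57 z [ 0.557  0.103 -0.824] w 9.8 F [11.3 -8.5 -6.4] q [ 0.27  0.14  2.28 -0.39  0.13 -1.11]
29.998624120635213
draw 8.2 tilt deg 17.9 F out -11.2 F tang(down) -2.2
```

move_arm(rows=[[0,0,0.2,0,0],[-0.1,0,0.2,0,0],[0,0,0.2,0,0],[0,0,0,0,0]])

```text
t: 26.1
ee_pos: [500.8, 136.3, 195.4]
orientation: [-0.235, 2.532, 0.071]
ft_force: [9.0, -6.5, -6.3]
width: 9.6
grasp_force: 30.0
```

```bash
python3 lev.py
```

```text
t 26.1 [500.8 136.3 195.4] x [-0.811 -0.152 -0.565] y [-0.183  0.983 -0.001] 100.57 z [ 0.556  0.103 -0.825] w 9.6 F [ 9.  -6.5 -6.3] q [ 0.27  0.15  2.28 -0.43  0.12 -1.08]
29.998509389078386
draw 2.3 tilt deg 18.27 F out -9.8 F tang(down) -0.9
```

move_arm(rows=[[0,0,0.2,0,0],[0,0,0,0,0],[0,0,0,0,40],[0,0,0,0,60],[0,0,0,0,60],[0,0,0,0,60],[0,0,-2,0,60],[0,0,-4,0,60],[0,0,-4,0,60],[0,0,-4,0,60]])

```text
t: 27.35
ee_pos: [422.2, 122.3, 309.7]
orientation: [-0.236, 2.534, 0.072]
ft_force: [0.2, 0.4, 0.4]
width: 52.5
grasp_force: 0.0
```

```bash
python3 - <<'E'
from h import *
o,M=pose();s=optics.get_image("scene");w=optics.get_image("wrist");c=cal("scene")
yaw=np.radians(10.6);X=np.array([np.cos(yaw),np.sin(yaw),0])
r0=np.array([534,144.5,240]);pv=r0+76.3*X-[0,0,149.7]
for d in(0,5,10):
  a=np.radians(45);P=pv+(168+d)*(-np.sin(a)*X+np.cos(a)*np.array([0,0,1]));print(d,"scene",proj(c,P).round(1),"wrist",proj(cal("wrist"),P).round(1))
for n in("scene","wrist"):print(n,[(np.round(f["point"]).tolist(),round(f["conf"],2)) for f in spotter.find_in(n,"ring_mid")[:2]],[(np.round(f["point"]).tolist(),round(f["conf"],2)) for f in spotter.find_in(n,"rack_mid")[:2]])
a=cv2.resize(s[130:290,250:420],(425,400),interpolation=cv2.INTER_CUBIC);b=cv2.resize(w[50:250,130:400],(375,278))
b=cv2.copyMakeBorder(b,0,122,0,0,cv2.BORDER_CONSTANT)
cv2.imwrite("pics/f.png",cv2.convertScaleAbs(np.hstack([a,b]),alpha=1.4))
E
```

```text
t 27.35 [422.2 122.3 309.7] x [-0.812 -0.152 -0.563] y [-0.184  0.983 -0.001] 100.61 z [ 0.554  0.103 -0.826] w 52.5 F [0.2 0.4 0.4] q [ 0.3  -0.23  2.28 -0.14  0.49 -1.35]
0 scene [381.  172.3] wrist [317.4 192.6]
5 scene [381.  170.3] wrist [317.4 192.8]
10 scene [381.  168.3] wrist [317.5 193. ]
scene [([380.0, 170.0], 0.64)] [([318.0, 241.0], 0.86), ([340.0, 240.0], 0.15)]
wrist [([315.0, 192.0], 0.73), ([248.0, 184.0], 0.47)] [([219.0, 188.0], 0.89)]
```

View pics/f.png

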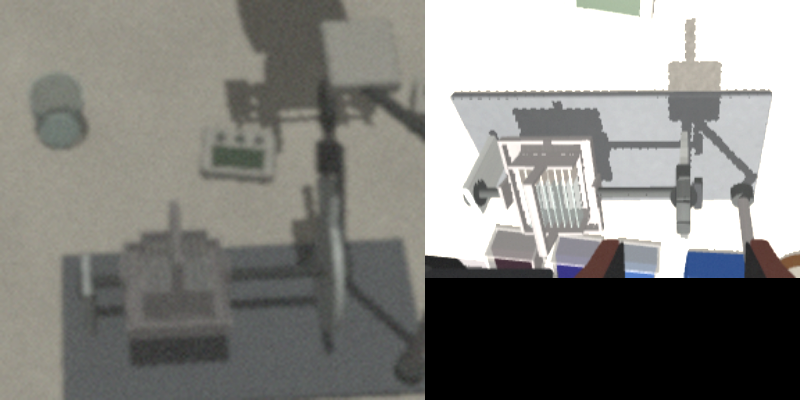

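The rack stands in the tilted tray, about (175,270) in the left crop. The ring is detected at (380,170), and with the same 2 px bias as before that fits a draw of 0 at 18°. The gripper is clear, so I'm handing in.

```bash
python3 -c "
from h import *
print(close_job())"
```

```text
the job is handed in; nothing more can be done
None
```

The rack stands in the tray, the lever is in the first tilt notch (18°) with the pin judged home from the ring's position in the image rather than tested by pushing, and the job was handed in at about 28 s with the gripper clear.

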